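# Start the brooder: mains, fan, heater

## Task

Get the nursery brooder running for a new chick: with a light fingertip tap the far half (the one with the short white bar) of the mains rocker on its roof panel, then of the fan rocker, then of the heater rocker, so that each clicks over to on and stays on. Keep to that order, because the heater must never be on without the fan. Leave the lamp switch off, do not lean on the brooder, and do not pick up or shift any of the things standing on it or around it.

Things in the scene. Friction and masses are not known exactly. Their poses are not given: they have to be found in the camera images.
- brooder: white nursery brooder, a fixed box 280 mm deep (its x), 380 mm wide (its y), flat roof 210 mm above the table, clear door towards the robot; a raised grey control panel runs along the front of the roof. Origin: centre of its underside, on the table; x from its front to its back, y to its left as seen from the robot
- panel (a point): centre of the face of the control panel, 240 mm above the table; axes as the brooder. Panel 120 mm (x) by 350 mm (y), 30 mm above the roof. Four black rocker switches in a row, left to right: mains, fan, heater, lamp, pivots at x = +8, y = +125, +63, +5, -53, z = 10 mm from here; a dark display right of them. Bezels stand 2 mm above the face, rocker ends 10 (down) to 16 mm (up)
- mains (a joint): angle in rad of the mains rocker: 0 = off as found (near half down), 0.36 = on (far half down). Black, 34 mm long (front to back), 30 mm wide, the wide one at the left end of the row; a power symbol (open ring with a bar) printed on the panel in front of it. Over-centre spring: 3 N or so on the far half, clicks over at 0.18 and stays, against a firm stop; a half push springs back
- fan (a joint): angle in rad of the fan rocker: 0 = off as found (near half down), 0.36 = on (far half down). Black, 34 mm long (front to back), 19 mm wide, second from the left; a three-bladed fan printed on the panel in front of it. Over-centre spring: 3 N or so on the far half, clicks over at 0.18 and stays, against a firm stop; a half push springs back
- heater (a joint): angle in rad of the heater rocker: 0 = off as found (near half down), 0.36 = on (far half down). Black, 34 mm long (front to back), 19 mm wide, third from the left; three wavy lines printed on the panel in front of it. Over-centre spring: 3 N or so on the far half, clicks over at 0.18 and stays, against a firm stop; a half push springs back
- lamp (a joint): angle in rad of the lamp rocker: 0 = off as found (near half down), 0.36 = on (far half down). Black, 34 mm long (front to back), 19 mm wide, fourth from the left, beside the display; a bulb printed on the panel in front of it. Over-centre spring: 3 N or so on the far half, clicks over at 0.18 and stays, against a firm stop; a half push springs back. To be left off
- mains_on (a point): the spot to tap to switch the mains on: top of the far half of its rocker, 11 mm beyond the pivot, on the short white bar; about 255 mm above the table while off, it sinks about 4 mm when on. A fingertip that reaches back over the near end as well jams it. Its axes turn with the rocker: x to the brooder's back (level while off, 0.36 rad down when on), y along the row
- fan_on (a point): the spot to tap to switch the fan on: top of the far half of its rocker, 11 mm beyond the pivot, on the short white bar; about 255 mm above the table while off, it sinks about 4 mm when on. A fingertip that reaches back over the near end as well jams it. Its axes turn with the rocker: x to the brooder's back (level while off, 0.36 rad down when on), y along the row
- heater_on (a point): the spot to tap to switch the heater on: top of the far half of its rocker, 11 mm beyond the pivot, on the short white bar; about 255 mm above the table while off, it sinks about 4 mm when on. A fingertip that reaches back over the near end as well jams it. Its axes turn with the rocker: x to the brooder's back (level while off, 0.36 rad down when on), y along the row
- pill_pot: small white-capped pot, 42 mm across, 55 mm high, standing on the roof behind the panel; origin under its centre. Bystander
- syringe: clear feeding syringe, 115 mm long, 34 mm across its flange, 22 mm high, lying on the roof behind the panel; origin under the barrel, x to its nozzle. Bystander
- food_tub: white tub with blue lid, 94 mm square, 66 mm high, left of the brooder; origin under its centre. Bystander
- bowl: pink bowl, 100 mm across, 50 mm high, left of the brooder; origin under its centre. Bystander
- cup: white cup, 72 mm across, 80 mm high, right of the brooder; origin under its centre. Bystander
- bottle: clear bottle with white cap, 60 mm across, 150 mm high, right of the brooder; origin under its centre. Bystander
- tweezers: steel tweezers, 140 mm long, 8 mm high, lying on the table in front of the brooder; origin near the middle. Bystander

How it is judged:
By the outcome, as a careful person would: the job done as asked, in the order asked, and still so for the second after the job is handed in, with the robot touching nothing.
It also fails if it takes over 34 s, if anything falls off the work surface, if the arm or the gripper's body presses on something with over 40 N, if the wrist force passes 120 N, or if a joint passes its speed limit or range.

## Robot

A 6-joint arm with a two-finger parallel gripper is mounted at the origin on the work surface. World frame = base frame: x ahead of the robot, y to its left, z up, the work surface at z = 0. Lengths are in m, angles in rad, forces in N, time in s.
With the tool pointing down it reaches from about 0.325 to 0.75 m from the base axis. Payload 7.6 kg.
Tool frame: the origin (TCP) lies at the very end of the fingers, on their centre line; the grasp point (between the pads) lies 19 mm behind it; z points along the fingers, y is the line along which they close (so a half turn about z gives the same grasp; the last joint's range is limited). The gripper opens to 85 mm and grips with 20 to 120 N. Pads are 22 mm wide; open, the fingers measure 114 mm over their backs; the gripper's body (76 mm by 85 mm) begins 54 mm behind the grasp point. The pads swing forward as they close: fully open they stand 13 mm farther back than shut.
Start: joints at [1.268, 0.052, 1.401, -0, 1.689, -0.07], TCP at [0.121, 0.511, 0.231] pointing down, gripper open.
Joint ranges: [-2.9, 2.9], [-0.91, 2.17], [0.12, 2.37], [-1.06, 4.2], [0.26, 2.73], [-2.93, 2.93]. Speed limits (rad/s): [2.57, 2.57, 3.01, 3.14, 3.14, 3.14].

## Interface

Orientations are given as a unit quaternion [w, x, y, z].
In Python, from rig import arm, eyes, order, regions_of gives the robot as it stands.
- The arm moves only by the shell command python3 -m jog 'ROWS' [FORCE]. ROWS is text: rows parted by semicolons, each of 5 numbers parted by spaces: the shift along the tool's x, y, z in m, then the turn about the tool's z in degrees, then the finger opening in m, from 0 to 0.0854. In form: tx ty tz turn jaw; .... A call has 1 to 12 rows; each row is the pose to reach, as a shift and turn from the pose commanded when the call began, along the tool's axes at that moment; what a row does not reach only later rows make up. A row lasts 1/8 s, in which the tool goes at most 62.5 mm and 10.7 degrees, less where a joint would pass 70% of its speed; a pose out of reach is approached as far as the arm can. A call with a gripper value outside its range is refused whole. The fingers move at their own pace and stop on an object; FORCE is the grip in N (left out, the last holds). Time passes only in rows, so rows that repeat a pose let the fingers close. It gives the time, the measured TCP pose, the force, the opening and the grip force at its end, in the units of the state.
- arm.sense(): the state, without advancing time (a new reading comes with each control period).
- eyes.get_image(name): name is "side" or "top" or "wrist"; returns (picture, depth): 420x560x3 uint8, red, green, blue; 420x560 float32, m along the optical axis (not along the pixel's ray), 0 where there is no reading.
- eyes.camera_model(name): a dict with "intrinsics" (3x3 intrinsics, pixels), "dist_coeffs" ([k1, k2, p1, p2, k3] as OpenCV has them; the pictures are not rectified), "R" (3x3) and "t" (3): a world point X has camera coordinates R X + t. Camera axes: x right, y down, z forward; pixel columns grow to the right and rows downward; lengths in m; the calibration is good to about 2 mm. A picture is of the moment at which its call begins: read the wrist's pose just before it. camera_model takes no time and is no camera call; for the wrist camera it gives the pose at the moment of the call.
- order.sign_off(): hands the job in; it is judged then, once.
Trained networks look in the newest picture that a camera, given by its name, has taken for a name from the list of things; names that differ only in an ending like _2 or _b are one class to them, and where a whole thing is asked for, a point or a joint stands for the part that bears it (a point fixed in the world has none). Each returns a list of dicts, best first, with "p" (0 to 1); they miss things now and then, are a little off and sometimes report something else, mostly with a low value. They report only what shows in the picture. A call takes as long as a camera call.
- regions_of(name, camera): "mask" (420x560 bool, what is visible of it) and "location" ([column, row] in pixels, amid what is visible of it).
The state is a dict: "t": time; "qpos": joint angles; "dq": joint speeds; "effort": joint torques, N m; "ee_pos": TCP position; "orientation": TCP orientation; "force": force on the tool from outside, world axes, zero at the start; "torque": the same for the moment, N m; "finger_gap": opening from 0.0 (shut) to 1.0 (fully open); "grip_force": force on a finger pad.
Only numpy, scipy, OpenCV 4.12 (cv2) and the standard library are available. Lean on these libraries where they do the work, as an engineer would, in place of code of your own. Each camera call takes 0.05 s, during which the arm holds its last target. There are 200 camera calls.

## Working session

There is one attempt and no reset: what is moved stays moved. The work goes in short steps, Python scripts to look and compute and a shell command to move; the robot and the scene stay as the last step left them, time stands still between calls to the robot, and variables do not carry over. Pictures are saved under pics/ and viewed, at most 10 in all, crops included, and the job is handed in when it is done.

```bash
ls; mkdir -p pics
cat > h.py <<'E'
import numpy as np, cv2
from rig import arm, eyes, order, regions_of
def world(cam, px, depth, m=None):
    m = m or eyes.camera_model(cam)
    px=np.atleast_2d(np.array(px,float)); K=np.array(m["intrinsics"])
    u=cv2.undistortPoints(px[:,None],K,np.array(m["dist_coeffs"]))[:,0]
    d=np.array([depth[int(round(r)),int(round(c))] for c,r in px])
    X=np.c_[u*d[:,None],d]
    return (X-np.array(m["t"]))@np.array(m["R"])
E
python3 - <<'E'
from h import *
s=arm.sense(); print(s["t"],s["ee_pos"],s["orientation"],s["finger_gap"])
for c in ["top","side"]:
    im,d=eyes.get_image(c); cv2.imwrite(f"pics/{c}1.png",im[:,:,::-1]); np.save(f"pics/{c}1.npy",d)
    for n in ["mains","fan","heater","lamp","mains_on","fan_on","heater_on","brooder"]:
        r=regions_of(n,c)
        for q in r[:2]: print(c,n,round(q["p"],2),q["location"],q["mask"].sum(),world(c,q["location"],d).round(4))
E
```

```text
pics
0.0 [0.12100664 0.51055499 0.23046451] [-1.55758961e-04  1.16134349e-01  9.93233191e-01 -7.84987550e-04] 1.0007349411551698
top mains 0.74 [216.5, 201.5] 246 [[0.5156 0.1402 0.2502]]
top fan 0.68 [245.7, 197.4] 147 [[0.5262 0.0764 0.2502]]
top heater 0.45 [267.9, 188.6] 111 [[0.5463 0.0285 0.2532]]
top lamp 0.5 [296.2, 183.5] 140 [[ 0.5592 -0.0324  0.2511]]
top mains_on 0.59 [217.3, 202.3] 258 [[0.5139 0.1384 0.2497]]
top heater_on 0.46 [271.0, 188.7] 159 [[0.5466 0.0219 0.2499]]
top brooder 0.82 [264.1, 166.5] 19675 [[0.6012 0.0414 0.2091]]
side heater 0.62 [281.8, 176.4] 116 [[0.5429 0.0144 0.2497]]
side heater 0.35 [301.8, 211.2] 17234 [[ 0.5331 -0.1228  0.2372]]
side mains_on 0.59 [281.6, 177.1] 95 [[0.5411 0.0117 0.2496]]
side mains_on 0.58 [252.4, 156.5] 100 [[0.5106 0.1358 0.2492]]
side fan_on 0.55 [265.8, 166.6] 94 [[0.5223 0.07   0.252 ]]
side fan_on 0.22 [299.0, 211.0] 17447 [[ 0.5264 -0.1217  0.239 ]]
side heater_on 0.58 [279.7, 175.9] 89 [[0.5388 0.0183 0.2499]]
side brooder 0.66 [301.6, 211.6] 17213 [[ 0.5319 -0.1244  0.2375]]
```

Run:
```python
import cv2
a=cv2.imread("pics/top1.png")
cv2.imwrite("pics/v1.png",cv2.resize(a[110:290,150:390],(800,600),interpolation=cv2.INTER_CUBIC))
```

```text
(no output)
```

View pics/v1.png

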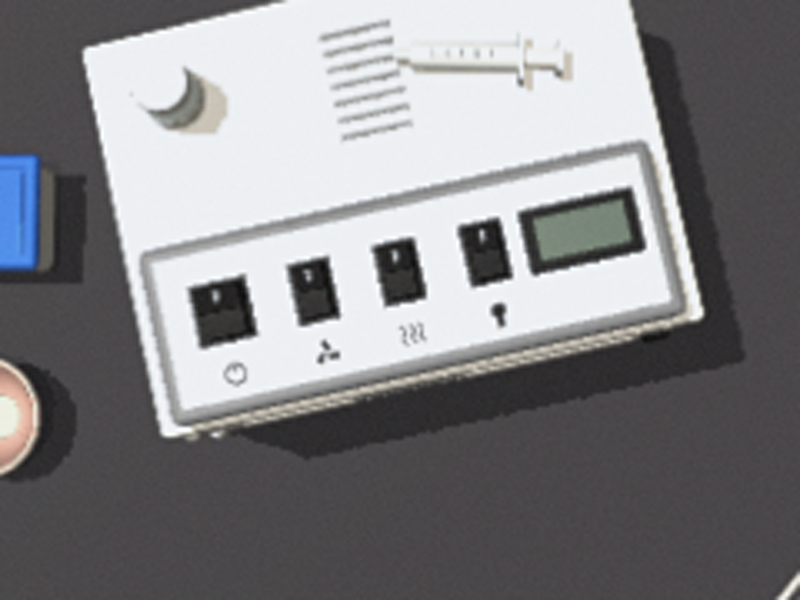

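View pics/top1.png

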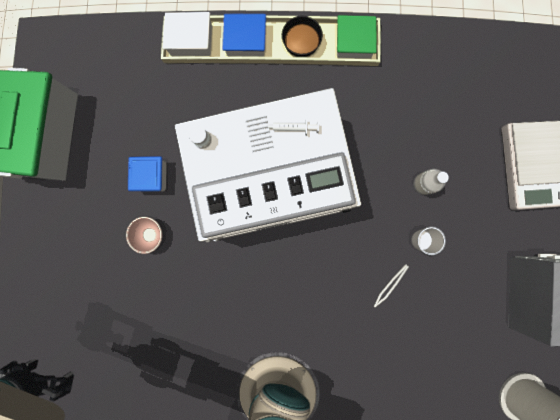

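The crop shows the four rockers, left to right (power, fan, waves, bulb symbols), with white bars on the far halves. In full-picture pixels their centres are near (217,203), (244,197), (270,192) and (296,186). Next I fit the panel pose.

```bash
cat > fit.py <<'E'
from h import *
def allworld(cam,d,m):
    v,u=np.mgrid[0:420,0:560]; px=np.c_[u.ravel(),v.ravel()].astype(float)
    K=np.array(m["intrinsics"]); q=cv2.undistortPoints(px[:,None],K,np.array(m["dist_coeffs"]))[:,0]
    X=np.c_[q*d.ravel()[:,None],d.ravel()]
    return ((X-np.array(m["t"]))@np.array(m["R"])).reshape(420,560,3)
def rockers(cam,im,d,m,zp=.247):
    # dark blobs on the panel, intersected with the plane z=zp
    W=allworld(cam,d,m); g=im.max(2)
    k=((g<75)&(W[...,2]>.236)&(W[...,2]<.262)&(W[...,0]>.4)).astype(np.uint8)
    n,l,st,ce=cv2.connectedComponentsWithStats(k)
    R,t=np.array(m["R"]),np.array(m["t"]); C=-R.T@t; K=np.array(m["intrinsics"]); out=[]
    for i in range(1,n):
        if st[i,4]<50: continue
        c=ce[i]; q=cv2.undistortPoints(np.array([[c]]),K,np.array(m["dist_coeffs"]))[0,0]
        r=R.T@np.array([q[0],q[1],1]); out.append((st[i,4],c.round(1),(C+r*(zp-C[2])/r[2]).round(4)))
    return W,out
E
python3 - <<'E'
from fit import *
for c in ["top","side"]:
    im=cv2.imread(f"pics/{c}1.png")[:,:,::-1]; d=np.load(f"pics/{c}1.npy"); m=eyes.camera_model(c)
    W,o=rockers(c,im,d,m)
    for x in o: print(c,*x)
    for lo,hi in [(.234,.246),(.204,.246)]:
        k=(W[...,2]>lo)&(W[...,2]<hi)&(abs(W[...,0]-.58)<.25)&(abs(W[...,1]-.03)<.26)
        k=cv2.morphologyEx(k.astype(np.uint8),cv2.MORPH_OPEN,np.ones((3,3)))>0
        P=W[k]; print(c,lo,len(P),np.median(P[:,2]).round(4),cv2.minAreaRect(P[:,:2].astype(np.float32)))
print(eyes.camera_model("wrist")["t"])
E
```

```text
top 237 [324.2 179.4] [ 0.5703 -0.093   0.247 ]
top 191 [295.3 185.4] [ 0.5555 -0.0305  0.247 ]
top 186 [269.6 191.4] [0.5409 0.025  0.247 ]
top 182 [243.8 197. ] [0.5272 0.0809 0.247 ]
top 260 [216.5 203.3] [0.5118 0.1406 0.247 ]
top 0.234 7774 0.2402 ((0.5794858932495117, 0.03028598427772522), (0.21053928136825562, 0.35074830055236816), 14.065781593322754)
top 0.204 18838 0.2115 ((0.6086913347244263, 0.0371997207403183), (0.2803662121295929, 0.38154321908950806), 14.182304382324219)
side 109 [252.  157.5] [0.5091 0.1349 0.247 ]
side 81 [265.9 167.2] [0.5245 0.0749 0.247 ]
side 72 [279.5 176.9] [0.5382 0.0183 0.247 ]
side 65 [293.8 187.6] [ 0.5512 -0.0394  0.247 ]
side 0.234 3226 0.2387 ((0.5883577466011047, 0.029325470328330994), (0.23234060406684875, 0.35017886757850647), 13.897980690002441)
side 0.204 8310 0.2194 ((0.6063041687011719, 0.03521701693534851), (0.2814812958240509, 0.38291728496551514), 13.960783958435059)
[-0.52531259 -0.03959209  0.37901923]
```

```bash
cat >> h.py <<'E'
from scipy.spatial.transform import Rotation as Ro
def tool():
    s=arm.sense(); q=s["orientation"]; return s,Ro.from_quat([q[1],q[2],q[3],q[0]]).as_matrix()
def shift(target,yaw=None):
    s,R=tool(); print("t",s["t"],"pos",s["ee_pos"].round(4),"shift tool m",(R.T@(np.array(target)-s["ee_pos"])).round(4),"F",np.round(s["force"],1))
    if yaw is not None:
        a=np.degrees(np.arctan2(R[1,1],R[0,1])); print("turn deg",round(a-yaw,2),"j6",s["qpos"][5])
E
python3 - <<'E'
from h import *
s,R=tool(); m=eyes.camera_model("wrist"); Rc=np.array(m["R"]); C=-Rc.T@m["t"]
print("cam in tool",R.T@(C-s["ee_pos"]),"axis in tool",R.T@Rc[2],"right",R.T@Rc[0], m["intrinsics"][0][0])
shift([.52,.12,.36],104.1)
E
```

```text
cam in tool [ 8.06123332e-02 -1.32083808e-04 -1.41751792e-01] axis in tool [-3.13086178e-01  9.39638320e-04  9.49724256e-01] right [-8.68484570e-04  9.99998809e-01 -1.27568366e-03] 321.94372086132626
t 0.9 pos [0.1211 0.5109 0.2313] shift tool m [-0.4783 -0.2883 -0.1287] F [0.5 0.6 0. ]
turn deg -27.44 j6 -0.07033126521883425
```

```bash
python3 -m jog '0 0 -0.06 0 0; -0.05 -0.035 -0.11 -5 0; -0.10 -0.07 -0.11 -10 0; -0.15 -0.105 -0.11 -15 0; -0.20 -0.14 -0.11 -20 0; -0.25 -0.175 -0.11 -25 0; -0.30 -0.21 -0.11 -27.4 0; -0.35 -0.245 -0.11 -27.4 0; -0.40 -0.28 -0.11 -27.4 0; -0.45 -0.31 -0.11 -27.4 0; -0.49 -0.335 -0.11 -27.4 0; -0.508 -0.348 -0.11 -27.4 0'
python3 - <<'E'
from h import *
s=arm.sense(); print(s["ee_pos"],s["dq"].round(2),s["finger_gap"])
E
```

```text
t: 2.4
ee_pos: [0.5363, 0.053, 0.3404]
orientation: [-0.001, -0.121, 0.993, 0.0]
force: [-0.2, 0.1, 0.0]
finger_gap: -0.0
grip_force: 0.0
[0.53632422 0.05295673 0.34044895] [-0.23  0.26 -0.29  0.01  0.02 -0.25] -0.00023899789862077958
```

```bash
python3 -m jog '0 0 0 0 0;0 0 0 0 0;0 0 0 0 0'
python3 - <<'E'
from fit import *
m=eyes.camera_model("wrist"); im,d=eyes.get_image("wrist"); cv2.imwrite("pics/w1.png",im[:,:,::-1]); np.save("pics/w1.npy",d)
W,o=rockers("wrist",im,d,m)
for x in o: print(*x)
k=(W[...,2]>.234)&(W[...,2]<.246)
print(np.median(W[k][:,2])); P=W[k]; print(P[:,:2].min(0),P[:,:2].max(0))
shift([.54,.05,.34],104.1)
E
```

```text
t: 2.78
ee_pos: [0.5347, 0.0559, 0.3418]
orientation: [0.0, -0.123, 0.992, 0.0]
force: [-0.4, -1.0, -0.2]
finger_gap: 0.002
grip_force: 0.0
170 [156.7 162. ] [ 0.5142 -0.0391  0.247 ]
2039 [ 88.5 210.5] [ 0.5654 -0.0877  0.247 ]
1583 [162.4 212.1] [ 0.5521 -0.0294  0.247 ]
1664 [234.2 211.6] [0.5381 0.025  0.247 ]
1599 [306.8 212.3] [0.525  0.0797 0.247 ]
2223 [384.  212.5] [0.5104 0.1383 0.247 ]
0.23967193037558004
[ 0.43617469 -0.16425423] [0.65224862 0.19908829]
t 2.825 pos [0.5347 0.0559 0.3417] shift tool m [-0.0037 -0.007   0.0017] F [ 0.3 -0.3  0.1]
turn deg 0.03 j6 -1.782120382787786
```

View pics/w1.png

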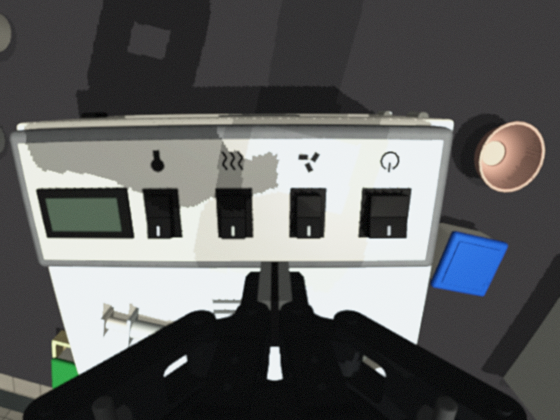

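The wrist view shows, upside down, mains at (384,212), fan (307,212), heater (234,212), lamp (162,212). Their white bars are on the lower edge, which is the far half. The shut fingertips are at (275,265). Positions agree with the top view to about 2 mm, so I go above the mains.

```bash
python3 -m jog '-0.016 0.044 0 0 0; -0.016 0.088 0 0 0; -0.016 0.088 0.04 0 0; -0.016 0.088 0.077 0 0; -0.016 0.088 0.077 0 0; -0.016 0.088 0.077 0 0;-0.016 0.088 0.077 0 0'
python3 - <<'E'
from fit import *
shift([.529,.1454,.255],104.1)
m=eyes.camera_model("wrist"); im,d=eyes.get_image("wrist"); cv2.imwrite("pics/w2.png",im[:,:,::-1])
W,o=rockers("wrist",im,d,m,.245)
for x in o: print(*x)
im,d=eyes.get_image("side"); cv2.imwrite("pics/s2.png",cv2.resize(im[90:210,190:350,::-1],(800,600),interpolation=cv2.INTER_CUBIC))
E
```

```text
t: 3.7
ee_pos: [0.5299, 0.1444, 0.2667]
orientation: [0.002, -0.122, 0.992, 0.0]
force: [0.3, -0.3, 0.1]
finger_gap: 0.003
grip_force: 0.0
t 3.7 pos [0.5299 0.1444 0.2667] shift tool m [0.0007 0.0012 0.0117] F [ 0.3 -0.3  0.1]
turn deg -0.04 j6 -1.6173839143545208
721 [195.2 107.9] [0.4606 0.0876 0.245 ]
106 [165.5 145.2] [0.4819 0.076  0.245 ]
75 [ 43.2 152.9] [0.5007 0.0123 0.245 ]
71 [ 53.3 152.2] [0.4991 0.0179 0.245 ]
75 [ 63.5 151.8] [0.4976 0.0235 0.245 ]
105 [148.7 145.5] [0.4841 0.0676 0.245 ]
100 [158.6 160.5] [0.4905 0.0737 0.245 ]
3385 [ 65.9 225.8] [0.5391 0.0266 0.245 ]
3531 [166.1 225.2] [0.5247 0.0824 0.245 ]
4923 [275.9 224.9] [0.51   0.1405 0.245 ]
152 [  2.6 245.7] [ 0.562  -0.0125  0.245 ]
```

View pics/w2.png

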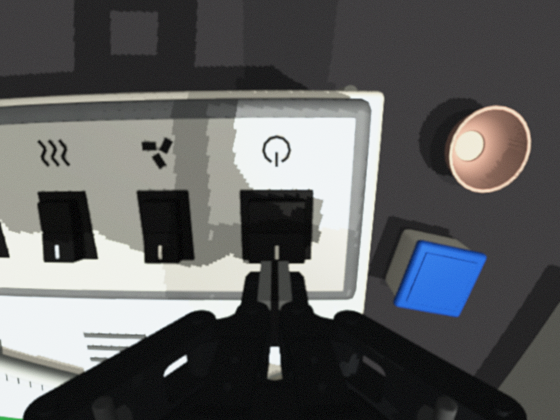

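View pics/s2.png

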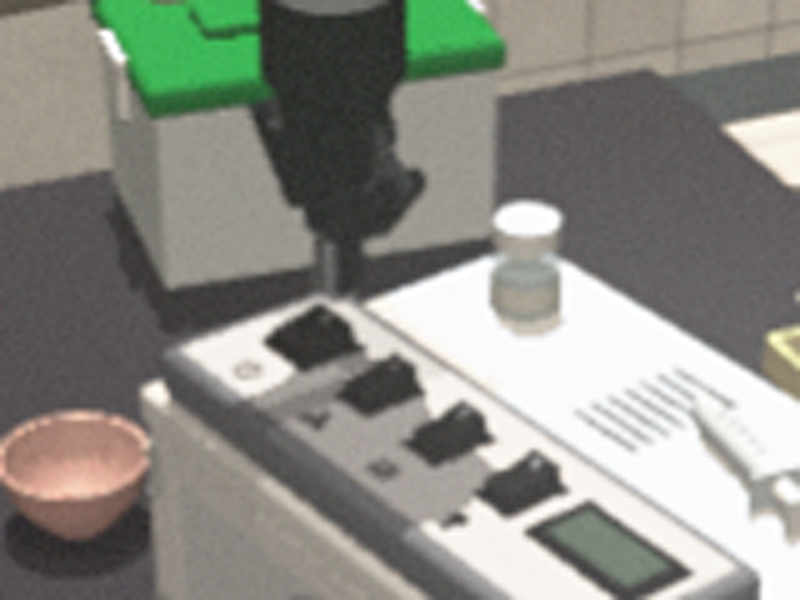

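Tip sits just past the mains white bar (wrist px (275,262)), clear of the pot. I press gently.

```bash
python3 -m jog '0 0 0.006 0 0; 0 0 0.009 0 0; 0 0 0.011 0 0; 0 0 0.011 0 0'; python3 -m jog '0 0 0.001 0 0;0 0 0.002 0 0;0 0 0.002 0 0'
```

```text
t: 4.3
ee_pos: [0.5291, 0.1443, 0.253]
orientation: [-0.0, -0.122, 0.992, 0.0]
force: [-0.2, 0.9, 0.1]
finger_gap: -0.003
grip_force: 0.0
t: 4.68
ee_pos: [0.5292, 0.1443, 0.2512]
orientation: [-0.0, -0.122, 0.992, 0.0]
force: [-0.6, 0.0, -0.4]
finger_gap: -0.001
grip_force: 0.0
```

```bash
python3 -m jog '0 0 0.001 0 0;0 0 0.002 0 0;0 0 0.002 0 0'
python3 - <<'E'
from fit import *
im,d=eyes.get_image("wrist"); cv2.imwrite("pics/w3.png",cv2.resize(im[160:310,130:330,::-1],(800,600),interpolation=cv2.INTER_CUBIC))
E
```

```text
t: 5.05
ee_pos: [0.5293, 0.1443, 0.2509]
orientation: [0.001, -0.122, 0.992, 0.0]
force: [-2.5, -0.6, 6.0]
finger_gap: 0.002
grip_force: 3.4
```

View pics/w3.png

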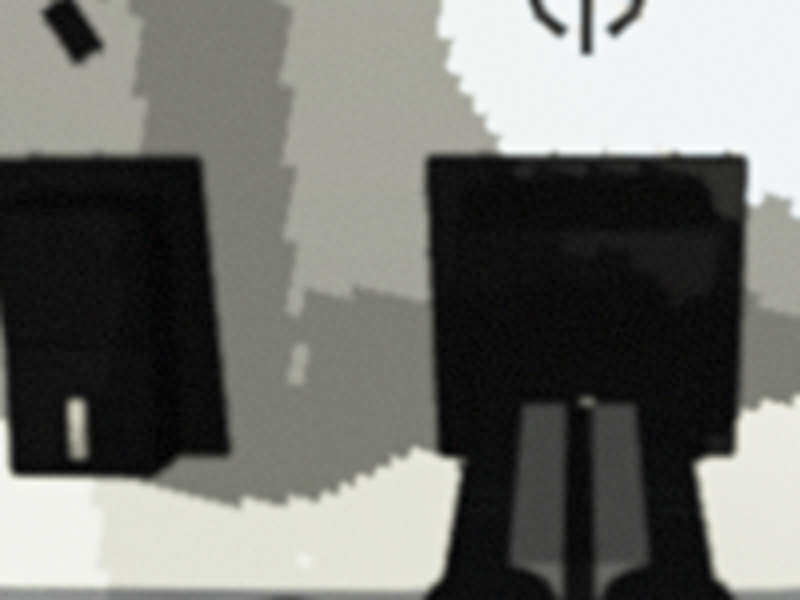

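Tip is at the front end of the bar (crop (585,402)), and force is now 6 N. I push slightly more, in small steps.

```bash
python3 -m jog '0 0 0.001 0 0;0 0 0.001 0 0'; python3 -m jog '0 0 0.001 0 0;0 0 0.001 0 0'
```

```text
t: 5.35
ee_pos: [0.5294, 0.1443, 0.2508]
orientation: [0.001, -0.122, 0.992, 0.0]
force: [-3.7, -0.8, 10.7]
finger_gap: 0.003
grip_force: 5.1
t: 5.6
ee_pos: [0.5294, 0.1443, 0.2507]
orientation: [0.002, -0.122, 0.992, 0.0]
force: [-5.7, -1.2, 13.5]
finger_gap: -0.002
grip_force: 6.8
```

```bash
python3 -m jog '0 0 -0.015 0 0;0 0 -0.04 0 0;0 0 -0.04 0 0'
python3 - <<'E'
from fit import *
m=eyes.camera_model("wrist"); im,d=eyes.get_image("wrist"); cv2.imwrite("pics/w4.png",cv2.resize(im[140:320,60:340,::-1],(784,504),interpolation=cv2.INTER_CUBIC))
W=allworld("wrist",d,m)
e=np.array([.9699,.2436])
for n,p in dict(mains=(.5106,.1408),fan=(.5257,.0807),heater=(.5398,.0244)).items():
    r=[]
    for u in (-14,-11,-7,7,11,14):
        q=np.array(p)+e*u/1e3; k=np.hypot(*(W[...,:2]-q).transpose(2,0,1))<.003; r.append(round(float(np.median(W[k][:,2])),4) if k.any() else None)
    print(n,r)
shift([.5441,.0853,.265],104.1)
E
```

```text
t: 5.98
ee_pos: [0.53, 0.1445, 0.2895]
orientation: [0.002, -0.122, 0.992, 0.0]
force: [0.1, 0.7, 0.9]
finger_gap: -0.002
grip_force: 0.0
mains [0.2535, 0.2547, 0.2533, 0.3639, 0.3267, 0.3263]
fan [0.249, 0.2499, 0.2503, 0.3755, 0.2538, 0.2546]
heater [0.2486, 0.2498, 0.2501, 0.2525, 0.2537, 0.2544]
t 6.025 pos [0.5296 0.1444 0.2877] shift tool m [ 0.0003 -0.0608  0.0227] F [-0.2 -0.5 -0.8]
turn deg -0.03 j6 -1.6174415362183185
```

View pics/w4.png

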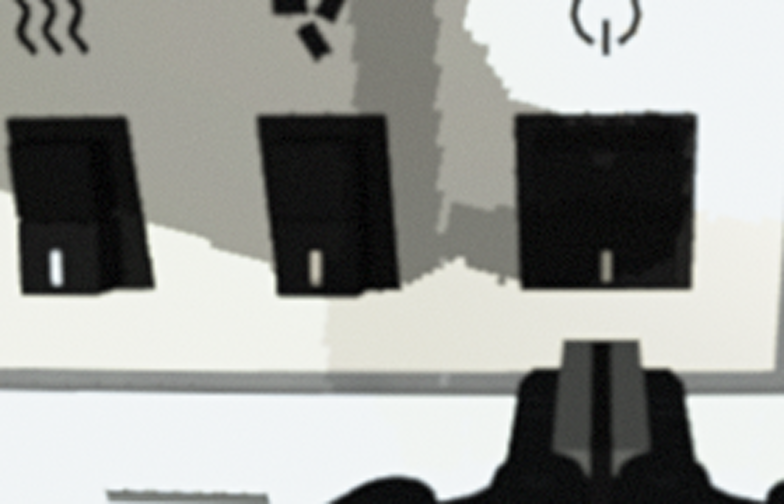

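Mains is on: its near half now stands at 254 mm against 249 mm on the others, and the bar is still visible at (606,265). Fan next.

```bash
python3 -m jog '0 -0.031 0 0 0;0 -0.062 0 0 0;0 -0.062 0 0 0;0 -0.062 0.025 0 0;0 -0.062 0.032 0 0;0 -0.062 0.035 0 0;0 -0.062 0.037 0 0;0 -0.062 0.038 0 0;0 -0.062 0.038 0 0'; python3 -m jog '0 0 0.001 0 0;0 0 0.001 0 0'
```

```text
t: 7.15
ee_pos: [0.5444, 0.0845, 0.251]
orientation: [0.001, -0.123, 0.992, 0.0]
force: [-2.5, 0.3, 5.7]
finger_gap: 0.001
grip_force: 2.6
t: 7.4
ee_pos: [0.5444, 0.0845, 0.2509]
orientation: [0.001, -0.123, 0.992, 0.0]
force: [-4.3, 0.7, 9.4]
finger_gap: -0.001
grip_force: 4.3
```

Same signature (firm stop at 251 mm). I lift and check the fan before the heater.

```bash
python3 -m jog '0 0 -0.015 0 0;0 0 -0.039 0 0;0 0 -0.039 0 0'
cat > chk.py <<'E'
from fit import *
m=eyes.camera_model("wrist"); im,d=eyes.get_image("wrist")
W=allworld("wrist",d,m); e=np.array([.9699,.2436])
for n,p in dict(mains=(.5106,.1408),fan=(.5257,.0807),heater=(.5398,.0244),lamp=(.554,-.0319)).items():
    r=[]
    for u in (-14,-11,-7):
        q=np.array(p)+e*u/1e3; k=np.hypot(*(W[...,:2]-q).transpose(2,0,1))<.003; r.append(round(float(np.median(W[k][:,2])),4) if k.any() else None)
    print(n,r)
shift([.5582,.029,.265],104.1); cv2.imwrite("pics/last.png",im[:,:,::-1])
E
python3 chk.py
```

```text
t: 7.78
ee_pos: [0.5452, 0.0842, 0.29]
orientation: [0.003, -0.122, 0.992, -0.0]
force: [0.1, 0.3, 0.2]
finger_gap: 0.001
grip_force: 0.0
mains [0.2536, 0.2547, 0.2535]
fan [0.2532, 0.2547, 0.2536]
heater [0.2491, 0.2499, 0.2502]
lamp [0.2487, 0.2499, 0.2502]
t 7.825 pos [0.5447 0.0842 0.2882] shift tool m [ 0.0004 -0.0568  0.0232] F [ 0.9 -0.2 -1.1]
turn deg -0.04 j6 -1.729826770180464
```

Fan is on. Heater next, then retreat.

```bash
python3 -m jog '0 -0.03 0 0 0;0 -0.058 0 0 0;0 -0.058 0 0 0;0 -0.058 0.025 0 0;0 -0.058 0.032 0 0;0 -0.058 0.035 0 0;0 -0.058 0.037 0 0;0 -0.058 0.038 0 0;0 -0.058 0.038 0 0'; python3 -m jog '0 0 0.001 0 0;0 0 0.001 0 0'; python3 -m jog '0 0 -0.015 0 0;0 0 -0.05 0 0;0 0 -0.09 0 0;0 0 -0.09 0 0;0 0 -0.09 0 0'; python3 chk.py
```

```text
t: 8.95
ee_pos: [0.5585, 0.0282, 0.251]
orientation: [0.001, -0.123, 0.992, 0.0]
force: [-2.6, 1.0, 4.7]
finger_gap: -0.0
grip_force: 2.6
t: 9.2
ee_pos: [0.5586, 0.0282, 0.2509]
orientation: [0.001, -0.123, 0.992, 0.0]
force: [-4.4, 1.9, 8.1]
finger_gap: -0.003
grip_force: 4.3
t: 9.82
ee_pos: [0.5584, 0.0278, 0.338]
orientation: [-0.0, -0.122, 0.992, 0.0]
force: [0.0, -0.1, -0.6]
finger_gap: 0.002
grip_force: 0.0
mains [0.2531, 0.2549, 0.2538]
fan [0.254, 0.2546, 0.2537]
heater [0.2531, 0.2547, 0.2536]
lamp [0.249, 0.2498, 0.2503]
t 9.875 pos [0.5583 0.0279 0.3372] shift tool m [-0.0003  0.0011  0.0722] F [-0.4  0.3  0.7]
turn deg -0.04 j6 -1.8323677893418089
```

View pics/last.png

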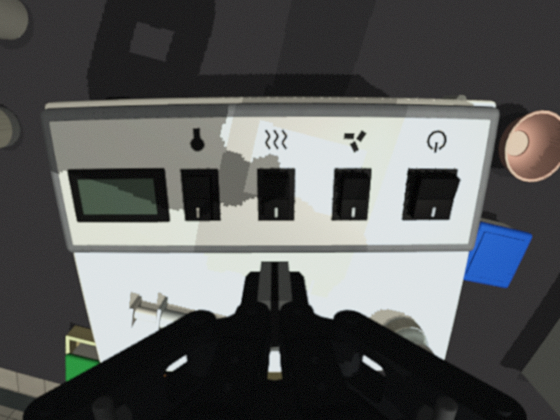

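The view shows mains (432,195), fan (352,195) and heater (276,195) with their near halves raised, so on. The lamp (200,195) is still off, and the arm is clear.

```bash
python3 -c "
from rig import order; print(order.sign_off())"
```

```text
the job is handed in; nothing more can be done
None
```

The brooder is running: I switched on mains, then fan, then heater, left the lamp off, touched none of the things on or around it, and handed the job in at about 10 s with the arm clear.

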